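# Fetch the gold tin from the sliding-door blank case for laser marking

## Task

The gold tin is next to be laser marked: slide aside the clear door of the red case that covers it, take the tin out and stand it upright inside the blue ring of the marking jig, without dropping it. Never have both doors open at once; leave the door you opened as it is.

Things in the scene. Friction and masses are not known exactly. Their poses are not given: they have to be found in the camera images.
- gold_tin: Gold screw-lid tin, 44 mm wide, 48 mm high, 60 to 130 g; origin under its centre, z up. It stands on the floor (6 mm above the table) of the red case's left or right compartment, axis 55 to 75 mm from that end wall inside and within 20 mm of the long centre line; a silver twin in the other. Case: fixed, 400 long, 190 deep, 78 high; inside 380 by 170, disc stacks within 47 mm of mid-length.
- left_knob (a point): Black upright knob, 18 mm wide, 34 high, on the left door (a clear panel lying flat on the case), on its centre line, 12 mm from its outer end. Point: on the axis, 24 mm above the door, 10 below the knob's top. y: along the case, right end to left; x: across, away from the robot; z up. Opens along -y, over the other door (top 73 mm above the table); starts 0 to 20 mm open, stays put, takes 2 N.
- right_knob (a point): Same knob, point and axes, on the right door: clear, flat, one level lower (top 65 mm above the table). Opens along +y, under the left door; starts 0 to 20 mm open. Each door covers the compartment on its own side and travels 130 mm from shut to fully open, so a 105 mm slide always meets no stop. With both shut the knobs are 356 mm apart, 12 mm inside the end walls. Case side walls: 78 mm high.
- nest (a point): Centre of the floor inside the blue locating ring on the marking jig, a fixed aluminium plate 130 mm square and 12 mm thick; the floor is the plate's top. The ring is 68 mm in inner and 84 mm in outer diameter and stands 6 mm above the floor. z up.
Things that resemble listed ones, but are neither listed nor needed, are in the scene too. There is more than one size of the part that bears nest; the job needs the middle-sized.

How it is judged:
By the outcome, as a careful person would: the job done as asked, in the order asked, and still so for the second after the job is handed in, with the robot touching nothing.
It also fails if it takes over 48 s, if anything falls off the work surface, if the arm or the gripper's body presses on something with over 40 N, if the wrist force passes 120 N, or if a joint passes its speed limit or range.

## Robot

A 6-joint arm with a two-finger parallel gripper is mounted at the origin on the work surface. World frame = base frame: x ahead of the robot, y to its left, z up, the work surface at z = 0. Lengths are in m, angles in degrees, forces in N, time in s.
With the tool pointing down it reaches from about 0.375 to 0.9 m from the base axis. Payload 3.1 kg.
Tool frame: the origin (TCP) lies at the centre of the arm's flange, where the gripper is bolted on; the fingertips stand 182 mm ahead of it and the grasp point (between the pads) lies 164 mm ahead of it; x points along the fingers, z is the direction in which the jaws open and shut, and the axes are right-handed (so a half turn about x gives the same grasp; the last joint's range is limited). The gripper opens to 87 mm and grips with 3 to 60 N. Pads are 19 mm wide; open, the fingers measure 117 mm over their backs; the gripper's body (75 mm by 190 mm) begins 51 mm behind the grasp point.
Start: joints at [-83.623, 30.224, 82.088, -0, 67.689, -10.227], TCP at [0.179, -0.599, 0.405] pointing down, gripper open.
Joint ranges: [-176.69, 176.69], [-43.24, 126.21], [12.49, 139.97], [-82, 262], [0, 151.66], [-163.58, 163.58]. Speed limits (degrees/s): [159.86, 159.86, 180, 180, 180, 180].

## Interface

Orientations are given as a 3x3 rotation matrix whose columns are the frame's x, y, z axes.
In Python, from rig import bot gives the robot as it stands.
- The arm moves only by the shell command python3 -m crank 'ROWS' [OPENING]. ROWS is JSON, a list of rows, each an object with "offset": the shift along the tool's x, y, z in m, a list of three; "spin": the turn about the tool's x in rad. A call has 1 to 12 rows; each row shifts and turns the commanded pose from where the row before left it, along the tool's axes as they then stand; what a row does not reach is not made up. A row lasts 1/10 s, in which the tool goes at most 50 mm and 8.59 degrees, less where a joint would pass 70% of its speed; a pose out of reach is approached as far as the arm can. A call is refused whole if a number of a shift passes 0.05 or a number of a turn 0.15, either way. A call with a gripper value outside its range is refused whole. OPENING is the finger opening in m, from 0 to 0.087, set as the call begins (- or left out, the last holds). The fingers move at their own pace and stop on an object; the grip force is fixed at half the most. Time passes only in rows, so rows that do not move let the fingers close. It gives the time, the measured TCP pose, the force and the opening at its end, in the units of the state.
- bot.read_state(): the state, without advancing time (a new reading comes with each control period).
- bot.capture(name): name is "side" or "top" or "wrist"; returns a dict with "pixels" (400x640x3 uint8, blue, green, red), "depth" (400x640 float32, m along the optical axis (not along the pixel's ray), 0 where there is no reading), "K" (3x3 intrinsics, pixels), "world_to_cam" (4x4, takes a point from world to camera coordinates). Camera axes: x right, y up, looking along -z (the intrinsics and any distortion apply to the point x, -y, -z); pixel columns grow to the right and rows downward; lengths in m; the calibration is good to about 2 mm. A picture is of the moment at which its call begins.
- bot.hand_in(): hands the job in, once; it reports no verdict.
Trained networks look in a picture, given as the dict that the camera call returned (one of the last four; its "shot" number tells which), for a name from the list of things; names that differ only in an ending like _2 or _b are one class to them, and where a whole thing is asked for, a point or a joint stands for the part that bears it (a point fixed in the world has none). Each returns a list of dicts, best first, with "p" (0 to 1); they miss things now and then, are a little off and sometimes report something else, mostly with a low value. They report only what shows in the picture. A call takes as long as a camera call. They do not tell look-alikes from the thing itself.
- bot.regions_of(label, picture): "region" (400x640 bool, what is visible of it) and "extent" ([centre column, centre row, width, height] in pixels, round what is visible of it).
The state is a dict: "time_s": time; "joint_positions": joint angles; "qvel": joint speeds; "tau": joint torques, N m; "position": TCP position; "tcp_rot": TCP orientation; "force": force on the tool from outside, world axes, zero at the start; "moment": the same for the moment, N m; "opening": opening from 0.0 (shut) to 1.0 (fully open).
Only numpy, scipy, OpenCV 4.12 (cv2) and the standard library are available. Lean on these libraries where they do the work, as an engineer would, in place of code of your own. Each camera call takes 0.05 s, during which the arm holds its last target.

## Working session

There is one attempt and no reset: what is moved stays moved. The work goes in short steps, Python scripts to look and compute and a shell command to move; the robot and the scene stay as the last step left them, time stands still between calls to the robot, and variables do not carry over. Pictures are saved under pics/ and viewed, and the job is handed in when it is done.

```bash
ls; mkdir -p pics; cat > h.py <<'E'
import numpy as np, cv2
from rig import bot
def world(pic,u,v,d=None):
    d=pic["depth"][int(round(v)),int(round(u))] if d is None else d
    K=pic["K"]; x=(u-K[0,2])/K[0,0]*d; y=(v-K[1,2])/K[1,1]*d
    return (np.linalg.inv(pic["world_to_cam"])@np.array([x,-y,-d,1]))[:3]
def onplane(pic,u,v,z):
    a=world(pic,u,v,0.0); b=world(pic,u,v,1.0); t=(z-a[2])/(b[2]-a[2]); return a+t*(b-a)
def proj(pic,p):
    c=pic["world_to_cam"]@np.append(p,1); K=pic["K"]
    return np.array([K[0,2]+K[0,0]*c[0]/-c[2],K[1,2]+K[1,1]*-c[1]/-c[2]])
E
python3 - <<'E'
from h import *
s=bot.read_state(); print(s)
for n in("top","side","wrist"):
    p=bot.capture(n); cv2.imwrite(f"pics/{n}0.png",p["pixels"]); print(n,p.keys(),p["K"].tolist(),np.linalg.inv(p["world_to_cam"])[:3,3].round(3))
    for l in("gold_tin","left_knob","right_knob","nest"):
        for r in bot.regions_of(l,p):
            u,v=r["extent"][:2]; m=r["region"]
            print(n,l,round(r["p"],2),np.round(r["extent"],1),world(p,u,v).round(3))
E
```

```text
pics
{'time_s': 0.0, 'joint_positions': array([-8.36227823e+01,  3.02795981e+01,  8.21581475e+01,  9.54317851e-04,
        6.76901723e+01, -1.02285899e+01]), 'qvel': array([ 0.05997404, -0.10352066,  0.11055465, -0.02678846, -0.03293712,
       -0.07819942]), 'tau': array([-8.92316293e-04, -4.40043104e+01, -1.76594013e+01,  6.34066109e-02,
        5.82757720e-02, -1.55392790e-04]), 'position': array([ 0.17859241, -0.59856983,  0.40375465]), 'tcp_rot': array([[-2.32667978e-04,  9.58295472e-01,  2.85779171e-01],
       [ 2.22048331e-03,  2.85778970e-01, -9.58292988e-01],
       [-9.99997508e-01,  4.11603790e-04, -2.19437072e-03]]), 'force': array([ 0.36064965, -0.05189614,  0.6072949 ]), 'moment': array([ 0.0028323 ,  0.04000975, -0.01005587]), 'opening': 1.0002921707596613}
top dict_keys(['pixels', 'depth', 'K', 'world_to_cam', 'shot']) [[499.8612693179368, 0.0, 319.68663172879525], [0.0, 499.8612693179368, 201.2097932642608], [0.0, 0.0, 1.0]] [ 0.365 -0.005  1.316]
top left_knob 0.82 [240.4 147.8  84.4  70.1] [0.576 0.181 0.075]
top right_knob 0.79 [311.5 155.7  72.6  69.8] [0.561 0.
[... 286 characters left out ...]
 0.0, 318.6261669888545], [0.0, 412.20812096384185, 206.04050447836138], [0.0, 0.0, 1.0]] [0.415 0.58  0.844]
side left_knob 0.72 [247.4 281.8  98.2  93.6] [0.578 0.199 0.075]
side right_knob 0.61 [268.  208.3  85.4  73.8] [ 0.564 -0.001  0.064]
side nest 0.91 [319.8 142.6  50.1  40.2] [ 0.459 -0.287  0.012]
side nest 0.9 [392.1 143.2  32.5  49.2] [ 0.254 -0.284  0.028]
side nest 0.81 [252.7 157.1  43.4  35.7] [ 0.643 -0.217  0.009]
wrist dict_keys(['pixels', 'depth', 'K', 'world_to_cam', 'shot']) [[302.84873262986605, 0.0, 318.10246088524644], [0.0, 302.84873262986605, 197.760263214173], [0.0, 0.0, 1.0]] [ 0.249 -0.578  0.384]
wrist nest 0.92 [ 91.8  88.4 179.6 174. ] [ 0.2   -0.321  0.017]
```

View pics/top0.png

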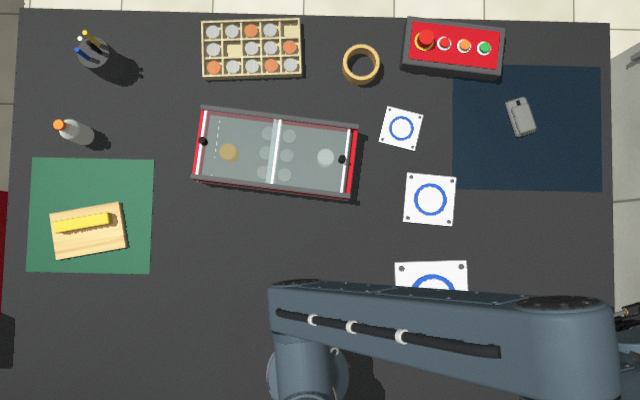

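View pics/side0.png

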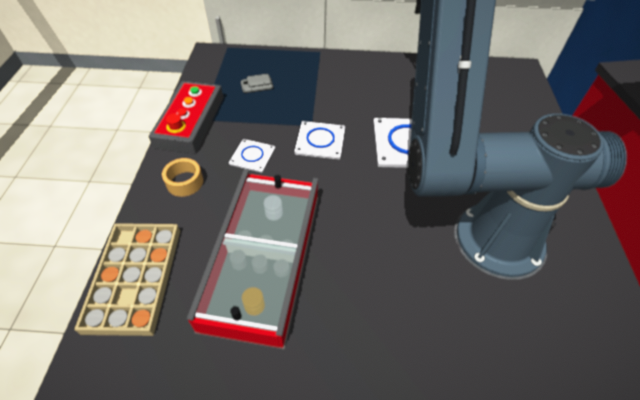

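View pics/wrist0.png

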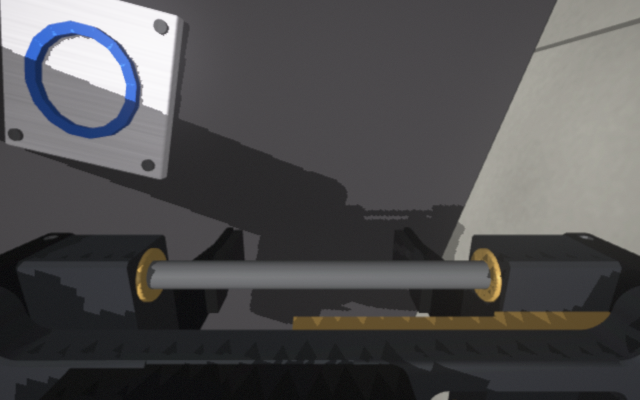

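The top view shows the gold tin in the left compartment (228,152), the left knob at (203,141) and the right knob at (342,159). The middle jig's ring is at (430,199). Next I measure these and look at the case up close.

```bash
python3 - <<'E'
from h import *
p=bot.capture("top"); im=p["pixels"]
def crop(x0,y0,w,h,s,n): cv2.imwrite(n,cv2.resize(im[y0:y0+h,x0:x0+w],None,fx=s,fy=s,interpolation=cv2.INTER_CUBIC))
crop(185,98,180,110,4.4,"pics/case.png")
g=im.max(2)<45
for nm,(x0,y0,x1,y1),z in(("left",(190,130,215,152),.107),("right",(330,148,352,172),.099)):
    n,lab,st,c=cv2.connectedComponentsWithStats(g[y0:y1,x0:x1].astype(np.uint8))
    for i in range(1,n):
        if st[i,4]>15: print(nm,st[i],c[i]+[x0,y0], onplane(p,*(c[i]+[x0,y0]),z-.010).round(4))
hsv=cv2.cvtColor(im,cv2.COLOR_BGR2HSV)
b=((hsv[...,0]>100)&(hsv[...,0]<125)&(hsv[...,1]>130)&(hsv[...,2]>100)).astype(np.uint8)
n,lab,st,c=cv2.connectedComponentsWithStats(b)
for i in range(1,n):
    if st[i,4]>60:
        pts=np.argwhere(lab==i)[:,::-1].astype(np.float32)
        W=np.array([onplane(p,u,v,.018)[:2] for u,v in pts],np.float32)
        (cx,cy),r=cv2.minEnclosingCircle(W); print("blue",st[i],c[i],(cx,cy),2*r, W.mean(0))
for r in bot.regions_of("gold_tin",p): print(r["p"],r["extent"])
o=((hsv[...,0]>12)&(hsv[...,0]<35)&(hsv[...,1]>90)).astype(np.uint8)[130:175,210:250]
n,lab,st,c=cv2.connectedComponentsWithStats(o)
for i in range(1,n):
    if st[i,4]>40: 
        q=c[i]+[210,130]; print("gold",st[i],q,onplane(p,*q,.050))
E
```

```text
left [12  8  6  7 19] [204.68421053 141.73684211] [0.5849 0.2658 0.097 ]
blue [390 116  23  24 117] [401.14529915 127.77777778] (0.648324191570282, -0.23116637766361237) 0.06297291815280914 [ 0.64804965 -0.2311656 ]
blue [415 184  31  31 226] [430.21238938 198.88053097] (0.46203041076660156, -0.30815431475639343) 0.08343354612588882 [ 0.46195263 -0.30907205]
blue [413 275  42  15 193] [433.22797927 280.43523316] (0.23400184512138367, -0.3189677298069) 0.10673866420984268 [ 0.2508077 -0.3181613]
```

View pics/case.png

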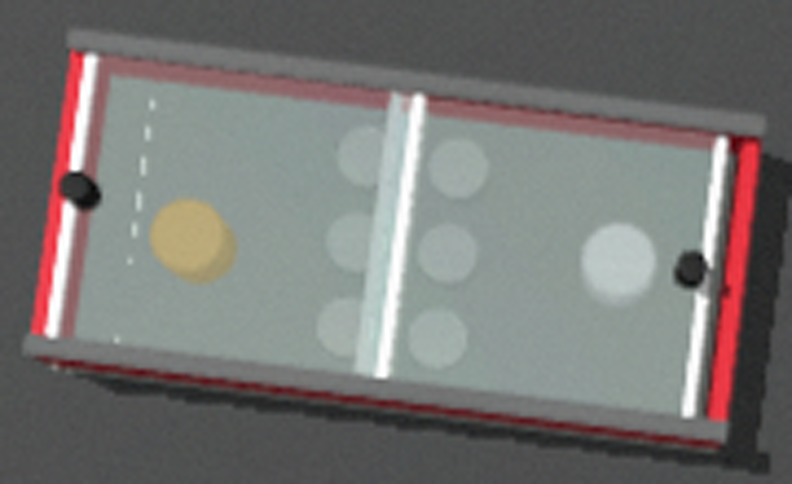

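```bash
python3 - <<'E'
from h import *
p=bot.capture("top")
def cp(x,y,z): return onplane(p,185+(x+.5)/4.4-.5,98+(y+.5)/4.4-.5,z)[:2]
C={k:cp(*v,.078) for k,v in dict(LF=(68,30),RF=(766,115),LN=(23,352-12),RN=(729,428)).items()}
for k in C: print(k,C[k].round(4))
for a,b in(("LF","RF"),("LN","RN"),("LF","LN"),("RF","RN")): print(a,b,np.linalg.norm(C[a]-C[b]).round(4))
ey=C["LF"]-C["RF"]+C["LN"]-C["RN"]; ey/=np.linalg.norm(ey); ex=np.array([ey[1],-ey[0]]); c=sum(C.values())/4
print("ey",ey,"c",c)
def loc(q): return np.array([(q-c)@ex,(q-c)@ey]).round(4)
for n,q in dict(Lk=cp(71,184,.107),Lkbase=cp(87,195,.073),Rk=cp(697,264,.099),Rkb=cp(685,272,.065),gold=cp(187,236,.054),silver=cp(618,260,.054)).items(): print(n,q.round(4),loc(q))
E
```

```text
LF [0.6824 0.2849]
RF [ 0.6427 -0.1139]
LN [0.5044 0.3038]
RN [ 0.4631 -0.0957]
LF RF 0.4007
LN RN 0.4016
LF LN 0.179
RF RN 0.1805
ey [0.10092273 0.99489427] c [0.57315528 0.09477893]
Lk [0.5885 0.2733] [-0.0027  0.1792]
Lkbase [0.5887 0.2718] [-0.0024  0.1777]
Rk [ 0.5529 -0.0748] [-0.0031 -0.1707]
Rkb [ 0.5534 -0.0699] [-0.0031 -0.1658]
gold [0.5695 0.2176] [-0.016   0.1219]
silver [ 0.5611 -0.0316] [ 0.0008 -0.1269]
```

The right door is about 10 mm ajar and the left door is shut. I'll close the right door first, then open the left. First I move over the right knob.

```bash
python3 -m crank '[{"offset":[0,0.014,-0.011]},{"offset":[0,0.0283,-0.0221]},{"offset":[0,0.0283,-0.0221]},{"offset":[0,0.0283,-0.0221]},{"offset":[0,0.0283,-0.0221]},{"offset":[0,0.0283,-0.0221]},{"offset":[0,0.0283,-0.0221]},{"offset":[0,0.0283,-0.0221]},{"offset":[0,0.0283,-0.0221]},{"offset":[0,0.0283,-0.0221]},{"offset":[0,0.0283,-0.0221]},{"offset":[0,0.0283,-0.0221]}]' 0.045
python3 -m crank '[{"offset":[0,0.0283,-0.0221]},{"offset":[0,0.0283,-0.0221]},{"offset":[0,0.0283,-0.0221]},{"offset":[0,0.0283,-0.0221]},{"offset":[0,0.0283,-0.0221]},{"offset":[0,0.0283,-0.0221]},{"offset":[0,0.014,-0.011],"spin":0.05},{"offset":[0,0,0],"spin":0.1},{"offset":[0,0,0],"spin":0.1},{"offset":[0,0,0],"spin":0.1},{"offset":[0,0,0],"spin":0.041},{"offset":[0,0,0]}]'
cat > look.py <<'E'
import sys
from h import *
n=sys.argv[1]
for c in sys.argv[2:]:
    p=bot.capture(c); cv2.imwrite(f"pics/{c}{n}.png",p["pixels"])
    np.savez(f"{c}{n}.npz",**{k:p[k] for k in("pixels","depth","K","world_to_cam")})
    for l in("left_knob","right_knob","gold_tin"):
        for r in bot.regions_of(l,p): print(c,l,round(r["p"],2),np.round(r["extent"],1))
s=bot.read_state(); print(s["time_s"],s["position"].round(4),s["tcp_rot"].round(3).tolist(),s["force"].round(1),s["opening"])
E
python3 look.py 1 wrist top
```

```text
top right_knob 0.93 [312.2 157.3  73.5  70.5]
1.3 [ 0.1786 -0.5989  0.4048] [[-0.0, 0.958, 0.286], [0.0, 0.286, -0.958], [-1.0, -0.0, -0.0]] [-0.4  0.1  0.2] 0.9973665993990354$[0]: bad value
$[0]: bad value
```

```bash
python3 -m crank '[{"offset":[0,0.014,-0.011],"spin":0},{"offset":[0,0.0283,-0.0221],"spin":0},{"offset":[0,0.0283,-0.0221],"spin":0},{"offset":[0,0.0283,-0.0221],"spin":0},{"offset":[0,0.0283,-0.0221],"spin":0},{"offset":[0,0.0283,-0.0221],"spin":0},{"offset":[0,0.0283,-0.0221],"spin":0},{"offset":[0,0.0283,-0.0221],"spin":0},{"offset":[0,0.0283,-0.0221],"spin":0},{"offset":[0,0.0283,-0.0221],"spin":0},{"offset":[0,0.0283,-0.0221],"spin":0},{"offset":[0,0.0283,-0.0221],"spin":0}]' 0.045
```

```text
time_s: 2.5
position: [0.4182, -0.2598, 0.4049]
tcp_rot: [[-0.0, 0.958, 0.286], [0.001, 0.286, -0.958], [-1.0, 0.0, -0.001]]
force: [-0.6, 0.1, 0.2]
opening: 0.512
```

```bash
python3 -m crank '[{"offset":[0,0.0283,-0.0221],"spin":0},{"offset":[0,0.0283,-0.0221],"spin":0},{"offset":[0,0.0283,-0.0221],"spin":0},{"offset":[0,0.0283,-0.0221],"spin":0},{"offset":[0,0.0283,-0.0221],"spin":0},{"offset":[0,0.0283,-0.0221],"spin":0},{"offset":[0,0.014,-0.011],"spin":0.05},{"offset":[0,0,0],"spin":0.1},{"offset":[0,0,0],"spin":0.1},{"offset":[0,0,0],"spin":0.1},{"offset":[0,0,0],"spin":0.041},{"offset":[0,0,0],"spin":0}]'
python3 look.py 1 wrist side
```

```text
time_s: 3.7
position: [0.5522, -0.0712, 0.4048]
tcp_rot: [[-0.001, 0.995, -0.1], [0.001, -0.1, -0.995], [-1.0, -0.001, -0.001]]
force: [0.3, 0.4, 0.7]
opening: 0.516
wrist left_knob 0.56 [ 87.  182.8 173.  149.8]
wrist right_knob 0.68 [246.1 181.9 177.5 147. ]
wrist gold_tin 0.65 [508.5 214.7 113.   92.6]
side left_knob 0.7 [246.6 280.9  95.1  94.1]
side right_knob 0.55 [267.5 210.3  86.2  76.7]
side gold_tin 0.52 [268.  208.7  80.8  70.8]
4.1 [ 0.5528 -0.0723  0.4048] [[-0.0, 0.995, -0.101], [0.0, -0.101, -0.995], [-1.0, -0.0, -0.0]] [ 0.4 -0.4  0.3] 0.5169541283514089
```

View pics/wrist1.png

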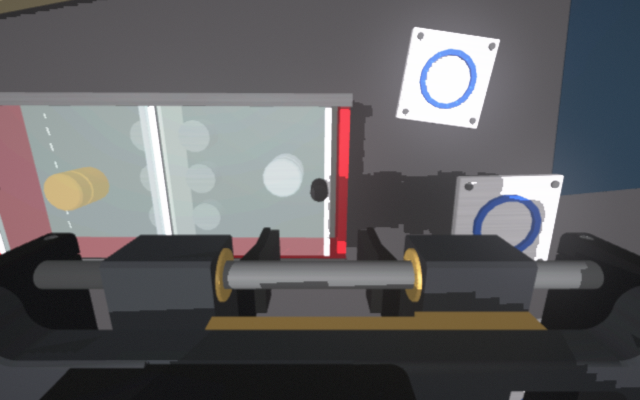

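View pics/side1.png

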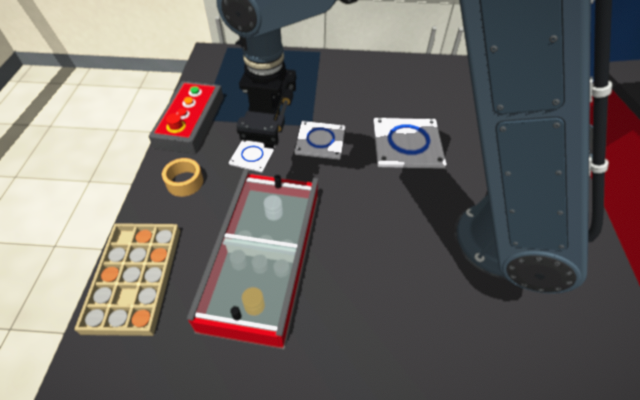

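The wrist image is aligned with the case: right knob at (319,190), door edge at x=328, red end wall at x=343.

```bash
python3 - <<'E'
from h import *
p=dict(np.load("wrist1.npz")); d=p["depth"]
print(np.linalg.inv(p["world_to_cam"]).round(3).tolist())
im=p["pixels"]; cv2.imwrite("pics/w1c.png",cv2.resize(im[80:270,230:370],None,fx=4,fy=3,interpolation=cv2.INTER_CUBIC)[:600])
for v in range(174,206,4): print(v,[round(float(world(p,u,v)[2]),3) for u in range(304,336,4)])
m=(im.max(2)<50); m[:174]=0; m[206:]=0; m[:,:305]=0; m[:,335:]=0
q=np.argwhere(m)
W=np.array([world(p,u,v) for v,u in q]); k=W[:,2]>.092
print(len(q),k.sum(),W[k].mean(0),np.median(W[k],0),np.ptp(W[k],axis=0)); 
print(W[k].min(0),W[k].max(0))
for v in (150,): print([ (u,world(p,u,v).round(3).tolist()) for u in (323,328,332,338,343,348)])
p=dict(np.load("side1.npz")); 
for n,(u,v) in dict(rtop=(278,179),rbot=(279,186)).items(): print(n,world(p,u,v))
E
```

```text
[[-0.101, 0.957, 0.271, 0.625], [-0.995, -0.097, -0.029, -0.078], [-0.001, -0.273, 0.962, 0.384], [0.0, 0.0, 0.0, 1.0]]
174 [0.066, 0.066, 0.066, 0.065, 0.064, 0.066, 0.066, 0.006]
178 [0.064, 0.065, 0.064, 0.065, 0.068, 0.065, 0.065, 0.005]
182 [0.064, 0.063, 0.07, 0.085, 0.09, 0.083, 0.066, 0.006]
186 [0.066, 0.064, 0.091, 0.097, 0.099, 0.099, 0.065, 0.005]
190 [0.065, 0.065, 0.099, 0.1, 0.099, 0.099, 0.087, 0.006]
194 [0.064, 0.065, 0.099, 0.099, 0.1, 0.098, 0.065, 0.003]
198 [0.065, 0.064, 0.065, 0.099, 0.099, 0.099, 0.065, 0.006]
202 [0.065, 0.065, 0.065, 0.065, 0.065, 0.064, 0.066, 0.006]Traceback (most recent call last):
  File "<stdin>", line 8, in <module>
IndexError: too many indices for array: array is 1-dimensional, but 2 were indexed
```

View pics/w1c.png

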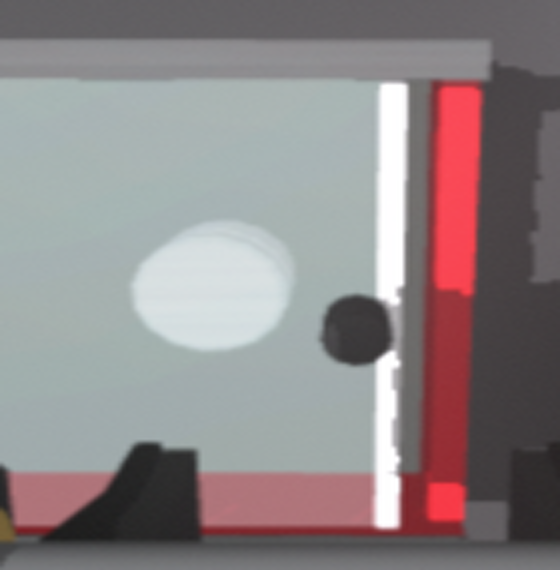

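```bash
cat >> h.py <<'E'
def cloud(p):
    d=p["depth"].astype(float); v,u=np.indices(d.shape); K=p["K"]
    P=np.stack([(u-K[0,2])/K[0,0]*d,-(v-K[1,2])/K[1,1]*d,-d,np.ones_like(d)],-1)
    W=(P@np.linalg.inv(p["world_to_cam"]).T)[...,:3]; W[d==0]=np.nan; return W
E
python3 - <<'E'
from h import *
p=dict(np.load("wrist1.npz")); W=cloud(p); 
m=np.zeros(W.shape[:2],bool); m[174:206,304:336]=1
k=W[m&(W[...,2]>.094)&(W[...,2]<.105)]; (c,r)=cv2.minEnclosingCircle(k[:,:2].astype(np.float32)); print("Rknob",k.mean(0),c,r)
ey=np.array([.1009,.9949])
# door edge, end wall along rows
for v in (130,140,150):
    print(v,[(u,(W[v,u,:2]@ey).round(3),W[v,u,2].round(3)) for u in range(320,354,2)])
t=dict(np.load("side1.npz")); T=cloud(t)
# left knob in side image
m=np.zeros(T.shape[:2],bool); m[300:325,225:250]=1
k=T[m&(T[...,2]>.1)&(T[...,2]<.112)]; print("Lknob side",len(k),k.mean(0),np.ptp(k,axis=0))
m[:]=0; m[170:192,268:290]=1
k=T[m&(T[...,2]>.092)&(T[...,2]<.104)]; print("Rknob side",len(k),k.mean(0),np.ptp(k,axis=0))
# side walls z~.078 for yaw
s=T[(T[...,2]>.0755)&(T[...,2]<.081)]; s=s[(s[:,0]>.45)&(s[:,0]<.70)&(s[:,1]>-.13)&(s[:,1]<.32)]
print(cv2.minAreaRect(s[:,:2].astype(np.float32)),len(s))
p=dict(np.load("wrist1.npz")); T=W
s=T[(T[...,2]>.0755)&(T[...,2]<.081)]; s=s[(s[:,0]>.63)&(s[:,0]<.70)&(s[:,1]>-.13)&(s[:,1]<.32)]
print(cv2.fitLine(s[:,:2].astype(np.float32),2,0,.01,.01).ravel(), s[:,1].min())
E
```

```text
Rknob [ 0.54987609 -0.07147256  0.09853444] (0.549182116985321, -0.07145539671182632) 0.008957854472100735
130 [(320, np.float64(-0.016), np.float64(0.065)), (322, np.float64(-0.019), np.float64(0.065)), (324, np.float64(-0.021), np.float64(0.066)), (326, np.float64(-0.023), np.float64(0.065)), (328, np.float64(-0.025), np.float64(0.065)), (330, np.float64(-0.027), np.float64(0.066)), (332, np.float64(-0.031), np.float64(0.006)), (334, np.float64(-0.034), np.float64(0.007)), (336, np.float64(-0.036), np.float64(0.007)), (338, np.float64(-0.037), np.float64(0.026)), (340, np.float64(-0.038), np.float64(0.056)), (342, np.float64(-0.04), np.float64(0.058)), (344, np.float64(-0.042), np.float64(0.058)), (346, np.float64(-0.044), np.float64(0.057)), (348, np.float64(-0.046), np.float64(0.058)), (350, np.float64(-0.054), np.float64(-0.0)), (352, np.float64(-0.056), np.float64(0.0))]
140 [(320, np.float64(-0.016), np.float64(0.065)), (322, np.float64(-0.019), np.float64(0.066)), (324, np.float64(-0.021), np.float64(0.064)), (326, np.float64(-0.023), np.float64(0.066)), (328, np.float64(-0.0
[... 1008 characters left out ...]
4(-0.037), np.float64(0.033)), (340, np.float64(-0.038), np.float64(0.059)), (342, np.float64(-0.04), np.float64(0.058)), (344, np.float64(-0.042), np.float64(0.057)), (346, np.float64(-0.044), np.float64(0.057)), (348, np.float64(-0.047), np.float64(0.057)), (350, np.float64(-0.055), np.float64(-0.0)), (352, np.float64(-0.057), np.float64(-0.001))]
Lknob side 79 [0.58462754 0.27602035 0.10658958] [0.016679   0.01762342 0.01068207]
Rknob side 43 [ 0.54897129 -0.06689847  0.09790843] [0.0153802  0.01825793 0.01031623]
((0.5672734975814819, 0.09826509654521942), (0.40077269077301025, 0.1892588585615158), 84.07737731933594) 2179
[0.10371379 0.9946072  0.6513081  0.0586809 ] -0.11211337832917932
```

```bash
python3 -m crank '[{"offset":[0.02,-0.0034,0],"spin":0},{"offset":[0.03,0,0],"spin":0},{"offset":[0.03,0,0],"spin":0},{"offset":[0.03,0,0],"spin":0},{"offset":[0.02,0,0],"spin":0},{"offset":[0.011,0,0],"spin":0},{"offset":[0,0,0.006],"spin":0},{"offset":[0,0,0.006],"spin":0},{"offset":[0,0,0.004],"spin":0},{"offset":[0,0,0.003],"spin":0},{"offset":[0,0,0.002],"spin":0},{"offset":[0,0,0.001],"spin":0}]'
python3 look.py 2 wrist
```

```text
time_s: 5.3
position: [0.5475, -0.0941, 0.2645]
tcp_rot: [[0.002, 0.995, -0.101], [-0.0, -0.101, -0.995], [-1.0, 0.002, 0.0]]
force: [0.9, 2.0, 0.7]
opening: 0.514
wrist left_knob 0.73 [ 12.5 207.9  25.   92.5]
wrist right_knob 0.77 [160.6 212.6 317.9 233.5]
5.5 [ 0.5472 -0.094   0.2639] [[-0.0, 0.995, -0.101], [-0.0, -0.101, -0.995], [-1.0, -0.0, 0.0]] [0.7 0.1 0.8] 0.5215666342668107
```

View pics/wrist2.png

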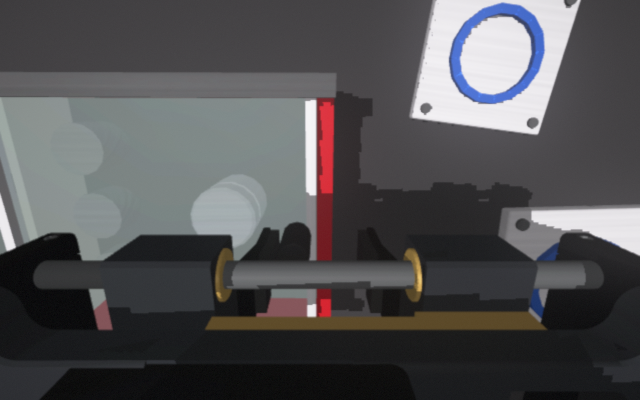

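The white door edge (311) now meets the red wall (317), so the right door looks shut. I'll check the remaining gap.

```bash
python3 - <<'E'
from h import *
p=dict(np.load("wrist2.npz")); W=cloud(p); ey=np.array([.1009,.9949])
for v in (140,160): print([((W[v,u,:2]@ey).round(4).item(),W[v,u,2].round(3).item()) for u in range(308,338,2)])
E
```

```text
[(-0.0323, 0.066), (-0.0335, 0.065), (-0.0347, 0.066), (-0.0358, 0.066), (-0.037, 0.065), (nan, nan), (-0.0394, 0.058), (-0.0406, 0.057), (-0.0418, 0.057), (-0.043, 0.057), (-0.0442, 0.059), (-0.0454, 0.057), (-0.0467, 0.057), (-0.0508, -0.0), (-0.0524, -0.0)]
[(-0.0322, 0.066), (-0.0334, 0.065), (-0.0346, 0.065), (-0.0357, 0.064), (-0.0369, 0.066), (-0.0381, 0.059), (-0.0394, 0.058), (-0.0406, 0.057), (-0.0418, 0.058), (-0.0431, 0.058), (-0.0443, 0.057), (-0.0455, 0.058), (-0.0468, 0.058), (-0.0511, -0.001), (-0.0526, -0.0)]
```

```bash
python3 -m crank '[{"offset":[-0.01,0,-0.008],"spin":0},{"offset":[-0.03,0,-0.0115],"spin":0},{"offset":[-0.02,0,-0.03],"spin":0},{"offset":[-0.01,0,-0.04],"spin":0},{"offset":[0,0,-0.04],"spin":0},{"offset":[0,0,-0.04],"spin":0},{"offset":[0,0,-0.04],"spin":0},{"offset":[0,0,-0.04],"spin":0},{"offset":[0,0,-0.04],"spin":0},{"offset":[0,0.001,-0.04],"spin":0},{"offset":[0,0,-0.03],"spin":0},{"offset":[0,0,-0.01],"spin":0}]'
python3 look.py 3 wrist
```

```text
time_s: 6.7
position: [0.5849, 0.2772, 0.3344]
tcp_rot: [[0.001, 0.995, -0.097], [0.001, -0.097, -0.995], [-1.0, 0.001, -0.001]]
force: [-0.1, -0.2, -0.3]
opening: 0.516
wrist left_knob 0.59 [438.2 181.6 259.2 156.2]
wrist right_knob 0.91 [585.3 180.3 108.1 157.2]
6.9 [0.5852 0.273  0.3338] [[-0.001, 0.995, -0.101], [-0.001, -0.101, -0.995], [-1.0, -0.001, 0.001]] [ 0.1  0.4 -0.1] 0.5175543703856238
```

View pics/wrist3.png

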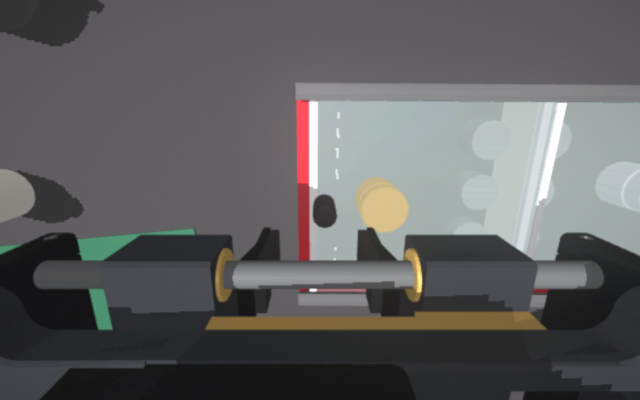

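The left knob is at (324,211) in the wrist view and the tin at (383,209) under the clear door. Next I measure them.

```bash
python3 - <<'E'
from h import *
p=dict(np.load("wrist3.npz")); W=cloud(p); ey=np.array([.1025,.9947])
m=np.zeros(W.shape[:2],bool); m[185:232,305:345]=1
k=W[m&(W[...,2]>.102)&(W[...,2]<.113)]; (c,r)=cv2.minEnclosingCircle(k[:,:2].astype(np.float32)); print("Lknob",k.mean(0),c,r)
for v in (130,150): print([((W[v,u,:2]@ey).round(4).item(),W[v,u,2].round(3).item()) for u in range(292,326,2)])
print("tin depth z",W[209,383])
im=p["pixels"]; hsv=cv2.cvtColor(im,cv2.COLOR_BGR2HSV)
print(hsv[209,383],hsv[195,370])
print("tin top guess",onplane(p,384,209,.054))
E
```

```text
Lknob [0.58613764 0.27294031 0.10652622] (0.5853525996208191, 0.2729417383670807) 0.00904650054872036
[(0.3633, -0.001), (0.3612, -0.001), (0.3593, -0.002), (0.3528, 0.066), (0.3511, 0.066), (0.3495, 0.066), (0.348, 0.065), (0.3464, 0.065), (0.3447, 0.067), (0.3429, 0.074), (0.3414, 0.073), (0.3398, 0.072), (0.3383, 0.074), (0.3367, 0.073), (0.3351, 0.072), (0.3336, 0.072), (0.3321, 0.074)]
[(0.3637, -0.001), (0.3615, -0.0), (0.3594, 0.001), (0.353, 0.065), (0.3513, 0.066), (0.3497, 0.066), (0.3481, 0.066), (0.3465, 0.065), (0.3448, 0.066), (0.343, 0.072), (0.3414, 0.074), (0.3398, 0.073), (0.3382, 0.073), (0.3366, 0.073), (0.3351, 0.073), (0.3335, 0.073), (0.3319, 0.073)]
tin depth z [0.57524721 0.22433124 0.07302139]
[ 21  92 219] [ 21  89 217]
tin top guess [0.56864462 0.21981048 0.054     ]
```

```bash
python3 -m crank '[{"offset":[0.015,0,0],"spin":0},{"offset":[0.025,0,0],"spin":0},{"offset":[0.02,0,0],"spin":0},{"offset":[0.01,0,0],"spin":0},{"offset":[0,0,0.006],"spin":0},{"offset":[0,0,0.006],"spin":0},{"offset":[0,0,0.006],"spin":0},{"offset":[0,0,0.01],"spin":0},{"offset":[0,0,0.014],"spin":0},{"offset":[0,0,0.014],"spin":0},{"offset":[0,0,0.014],"spin":0},{"offset":[0,0,0.014],"spin":0}]'
python3 -m crank '[{"offset":[0,0,0.014],"spin":0},{"offset":[0,0,0.012],"spin":0},{"offset":[0,0,0.01],"spin":0},{"offset":[0,0,0.007],"spin":0},{"offset":[0,0,0.004],"spin":0},{"offset":[0,0,0.002],"spin":0},{"offset":[0,0,0],"spin":0},{"offset":[0,0,-0.008],"spin":0},{"offset":[-0.02,0,0],"spin":0},{"offset":[-0.025,0,0],"spin":0},{"offset":[-0.025,0,0],"spin":0},{"offset":[0,0,0],"spin":0}]'
python3 look.py 4 wrist top
```

```text
time_s: 8.1
position: [0.5772, 0.1887, 0.2643]
tcp_rot: [[0.001, 0.995, -0.102], [0.0, -0.102, -0.995], [-1.0, 0.001, -0.0]]
force: [0.8, 1.9, 1.3]
opening: 0.517
time_s: 9.3
position: [0.5739, 0.1503, 0.3369]
tcp_rot: [[0.007, 0.995, -0.1], [0.0, -0.1, -0.995], [-1.0, 0.007, -0.001]]
force: [1.0, 0.7, -0.1]
opening: 0.519
wrist left_knob 0.72 [423.9 202.3 253.  190.3]
wrist right_knob 0.73 [579.5 199.1 111.6 180.2]
wrist gold_tin 0.98 [248.2 205.6  53.3  54.6]
top left_knob 0.72 [293.2 154.7  71.7  67.4]
top right_knob 0.91 [338.4 161.3  31.1  63.6]
9.7 [0.5727 0.1493 0.3326] [[-0.002, 0.995, -0.101], [-0.0, -0.101, -0.995], [-1.0, -0.002, 0.0]] [-0.3 -0.1 -0.3] 0.5139316611413667
```

View pics/wrist4.png

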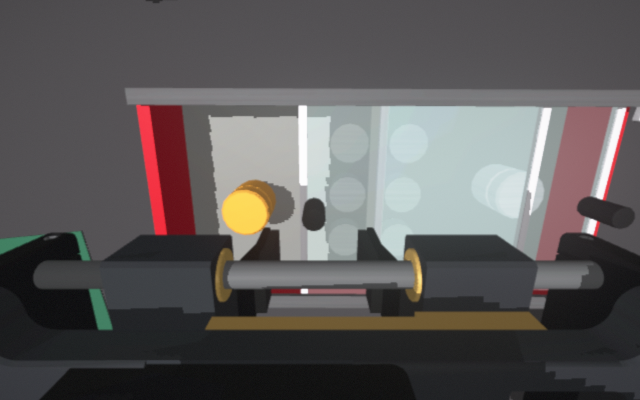

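View pics/top4.png

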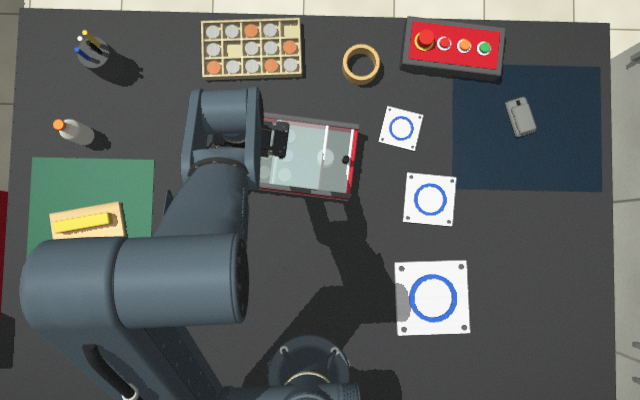

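The left door is open and the tin is exposed at (247,210) in the wrist view. The right door still sits at the wall. Next I measure the tin, both knobs and the nest.

```bash
python3 - <<'E'
from h import *
p=dict(np.load("wrist4.npz")); W=cloud(p); ey=np.array([.1025,.9947])
def circ(x0,y0,x1,y1,z0,z1,n):
    m=np.zeros(W.shape[:2],bool); m[y0:y1,x0:x1]=1
    k=W[m&(W[...,2]>z0)&(W[...,2]<z1)]; (c,r)=cv2.minEnclosingCircle(k[:,:2].astype(np.float32)); print(n,k.mean(0).round(4),np.round(c,4),2*r,np.array(c)@ey)
circ(215,175,282,240,.050,.058,"tin"); circ(295,190,330,236,.102,.113,"Lk")
print([((W[130,u,:2]@ey).round(4).item(),W[130,u,2].round(3).item()) for u in range(294,312,2)])
print("tin z",np.nanmedian(W[205:215,240:255,2]))
p=dict(np.load("top4.npz")); W=cloud(p); im=p["pixels"]; hsv=cv2.cvtColor(im,cv2.COLOR_BGR2HSV)
b=((hsv[...,0]>100)&(hsv[...,0]<125)&(hsv[...,1]>130)&(hsv[...,2]>100)); b[:170]=0;b[230:]=0;b[:,:405]=0;b[:,455:]=0
pts=np.argwhere(b)
Q=np.array([onplane(p,u,v,.018)[:2] for v,u in pts],np.float32); print("ring",cv2.minEnclosingCircle(Q),Q.mean(0),cv2.fitEllipse(Q))
pl=(W[...,2]>.008)&(W[...,2]<.016); pl[:170]=0;pl[230:]=0;pl[:,:398]=0;pl[:,462:]=0
k=W[pl]; print(cv2.minAreaRect(k[:,:2].astype(np.float32)),np.median(k[:,2]), k[:,:2].mean(0))
E
```

```text
tin [0.5684 0.2181 0.0538] [0.5674 0.2185] 0.044139061123132706 0.2755066674694419
Lk [0.5737 0.1542 0.1065] [0.5728 0.1542] 0.01795104146003723 0.2121173412039876
[(0.2333, 0.006), (0.2313, 0.007), (0.2294, 0.005), (0.2233, 0.073), (0.2218, 0.073), (0.2201, 0.074), (0.2186, 0.073), (0.2171, 0.072), (0.2155, 0.072)]
tin z 0.0539272225324563
ring ((0.46203041076660156, -0.30815431475639343), 0.04171677306294441) [ 0.46195263 -0.30907205] ((0.4618103504180908, -0.30843257904052734), (0.07674755156040192, 0.07718345522880554), 114.70845794677734)
((0.4649868607521057, -0.30773216485977173), (0.1350967139005661, 0.1429576426744461), 88.60828399658203) 0.01238789105867566 [ 0.4609564  -0.30682557]
```

```bash
python3 - <<'E'
from h import *
s=bot.read_state(); print(s["joint_positions"].round(1),s["position"].round(4))
d=np.array([.5675,.2184])-s["position"][:2]; R=s["tcp_rot"]; print("tool y,z:",d@R[:2,1],d@R[:2,2])
E
```

```text
[ 3.8 32.9 90.8 -0.  56.4 99.6] [0.5727 0.1493 0.3326]
tool y,z: -0.012110854198595743 -0.0682345712286467
```

```bash
python3 -m crank '[{"offset":[0,-0.006,-0.034],"spin":0},{"offset":[0,-0.006,-0.034],"spin":-0.0708},{"offset":[0,0,0],"spin":-0.15},{"offset":[0,0,0],"spin":-0.15},{"offset":[0,0,0],"spin":-0.15},{"offset":[0,0,0],"spin":-0.15},{"offset":[0,0,0],"spin":-0.15},{"offset":[0,0,0],"spin":-0.15},{"offset":[0,0,0],"spin":-0.15},{"offset":[0,0,0],"spin":-0.15},{"offset":[0,0,0],"spin":-0.15},{"offset":[0,0,0],"spin":-0.15}]' 0.07
python3 look.py 5 wrist
python3 - <<'E'
from h import *
s=bot.read_state(); d=np.array([.5675,.2184])-s["position"][:2]; R=s["tcp_rot"]; print("tool y,z:",d@R[:2,1],d@R[:2,2],s["position"],s["joint_positions"].round(1))
E
```

```text
time_s: 10.9
position: [0.5678, 0.2181, 0.3331]
tcp_rot: [[-0.001, 0.095, 0.995], [-0.0, 0.995, -0.095], [-1.0, -0.0, -0.001]]
force: [-0.5, -0.2, 0.2]
opening: 0.805
wrist left_knob 0.95 [324.1 295.1 169.3  70.6]
wrist gold_tin 0.7 [320.5 193.6  50.   53. ]
11.1 [0.5678 0.2181 0.3333] [[-0.001, 0.104, 0.995], [-0.0, 0.995, -0.104], [-1.0, -0.0, -0.001]] [-0.3 -0.3  0.4] 0.8043727289701644
tool y,z: 0.0002736666733580938 -0.00036895767322058784 [0.5678384  0.21808934 0.33329462] [10.5 33.9 88.4  0.  57.8 16.5]
```

View pics/wrist5.png

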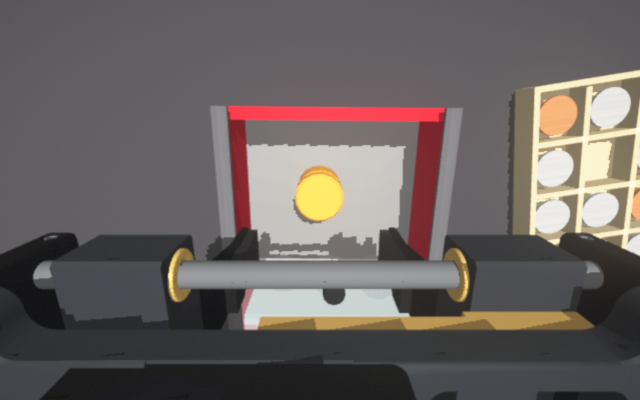

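```bash
python3 -m crank '[{"offset":[0.015,0,0],"spin":0},{"offset":[0.03,0,0],"spin":0},{"offset":[0.03,0,0],"spin":0},{"offset":[0.025,0,0],"spin":0},{"offset":[0.016,0,0],"spin":0},{"offset":[0.009,0,0],"spin":0},{"offset":[0.004,0,0],"spin":0},{"offset":[0,0,0],"spin":0},{"offset":[0,0,0],"spin":0}]'
python3 -m crank '[{"offset":[0,0,0],"spin":0},{"offset":[0,0,0],"spin":0},{"offset":[0,0,0],"spin":0},{"offset":[0,0,0],"spin":0},{"offset":[0,0,0],"spin":0},{"offset":[0,0,0],"spin":0}]' 0.03
python3 look.py 6 wrist
```

```text
time_s: 12.0
position: [0.5683, 0.2182, 0.2056]
tcp_rot: [[0.002, 0.102, 0.995], [0.0, 0.995, -0.102], [-1.0, 0.001, 0.002]]
force: [0.3, -0.7, 0.4]
opening: 0.803
time_s: 12.6
position: [0.568, 0.2182, 0.205]
tcp_rot: [[0.0, 0.101, 0.995], [0.0, 0.995, -0.101], [-1.0, 0.0, 0.0]]
force: [-0.5, -0.4, 1.9]
opening: 0.498
wrist gold_tin 0.64 [319.2 252.6  85.8 108.2]
12.8 [0.568  0.2182 0.205 ] [[0.0, 0.101, 0.995], [0.0, 0.995, -0.101], [-1.0, 0.0, 0.0]] [-1.  -0.   3.1] 0.500297583353147
```

View pics/wrist6.png

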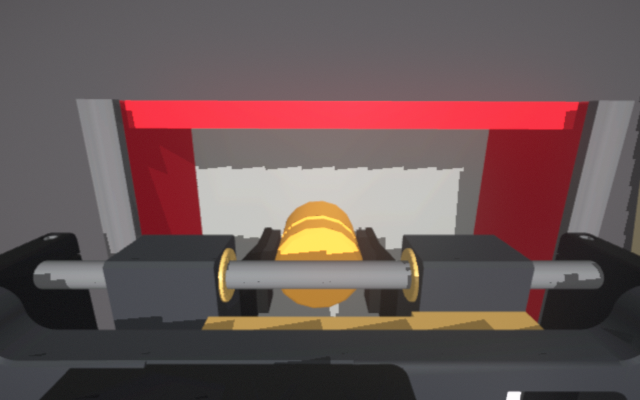

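```bash
python3 -m crank '[{"offset":[-0.005,0,0],"spin":0},{"offset":[-0.012,0,0],"spin":0},{"offset":[-0.02,0,0],"spin":0},{"offset":[-0.025,0,0],"spin":0},{"offset":[-0.025,0,0],"spin":0},{"offset":[-0.025,0,0],"spin":0},{"offset":[-0.02,0,0],"spin":0},{"offset":[-0.015,0,0],"spin":0},{"offset":[-0.008,0,0],"spin":0},{"offset":[-0.005,0,0],"spin":0},{"offset":[0,0,0],"spin":0}]'
python3 look.py 7 wrist
```

```text
time_s: 13.9
position: [0.5678, 0.2182, 0.3652]
tcp_rot: [[0.001, 0.101, 0.995], [0.0, 0.995, -0.101], [-1.0, 0.0, 0.001]]
force: [0.4, 0.4, -0.7]
opening: 0.496
wrist left_knob 0.76 [323.4 281.4 154.7  74.4]
wrist gold_tin 0.56 [319.8 253.8  88.4 110.5]
14.1 [0.5676 0.2181 0.3638] [[-0.002, 0.101, 0.995], [-0.0, 0.995, -0.101], [-1.0, -0.001, -0.002]] [-1.1 -0.5 -1.6] 0.49793264807110643
```

View pics/wrist7.png

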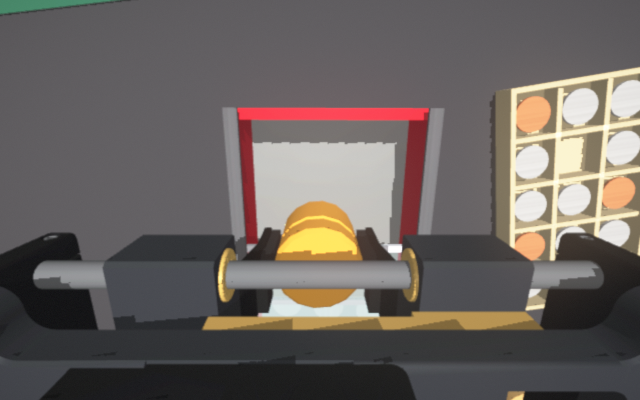

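The tin is still in the jaws (319,253), unchanged from before the lift. Moving on to the nest.

```bash
python3 -m crank '[{"offset":[0,-0.010,-0.001],"spin":0},{"offset":[0,-0.018,-0.0018],"spin":0},{"offset":[0,-0.025,-0.0025],"spin":0},{"offset":[0,-0.025,-0.0025],"spin":0},{"offset":[0,-0.025,-0.0025],"spin":0},{"offset":[0,-0.025,-0.0025],"spin":0},{"offset":[0,-0.025,-0.0025],"spin":0},{"offset":[0,-0.025,-0.0025],"spin":0},{"offset":[0,-0.025,-0.0025],"spin":0},{"offset":[0,-0.025,-0.0025],"spin":0},{"offset":[0,-0.025,-0.0025],"spin":0},{"offset":[0,-0.025,-0.0025],"spin":0}]'
python3 -m crank '[{"offset":[0,-0.025,-0.0025],"spin":0},{"offset":[0,-0.025,-0.0025],"spin":0},{"offset":[0,-0.025,-0.0025],"spin":0},{"offset":[0,-0.025,-0.0025],"spin":0},{"offset":[0,-0.025,-0.0025],"spin":0},{"offset":[0,-0.025,-0.0025],"spin":0},{"offset":[0,-0.025,-0.0025],"spin":0},{"offset":[0,-0.025,-0.0025],"spin":0},{"offset":[0,-0.025,-0.0025],"spin":0},{"offset":[0,-0.018,-0.0018],"spin":0},{"offset":[0,-0.010,-0.001],"spin":0},{"offset":[0,0,0],"spin":0}]'
python3 look.py 8 wrist side
python3 - <<'E'
from h import *
s=bot.read_state(); d=np.array([.462,-.3083])-s["position"][:2]; R=s["tcp_rot"]; print("tool y,z:",d@R[:2,1],d@R[:2,2])
p=dict(np.load("side8.npz")); W=cloud(p); im=p["pixels"]; hsv=cv2.cvtColor(im,cv2.COLOR_BGR2HSV)
b=((hsv[...,0]>100)&(hsv[...,0]<125)&(hsv[...,1]>130)&(hsv[...,2]>80)); b[:110]=0;b[165:]=0;b[:,:293]=0;b[:,:293]=0;b[:,348:]=0
Q=np.array([onplane(p,u,v,.018)[:2] for v,u in np.argwhere(b)],np.float32); print("ring side",len(Q),cv2.minEnclosingCircle(Q))
E
```

```text
time_s: 15.3
position: [0.5109, -0.0577, 0.3647]
tcp_rot: [[-0.001, 0.102, 0.995], [-0.0, 0.995, -0.102], [-1.0, -0.0, -0.001]]
force: [-0.6, 0.0, -0.9]
opening: 0.497
time_s: 16.5
position: [0.4608, -0.3061, 0.3647]
tcp_rot: [[0.0, 0.103, 0.995], [-0.0, 0.995, -0.103], [-1.0, -0.0, 0.0]]
force: [0.6, 0.5, -0.8]
opening: 0.498
wrist gold_tin 0.91 [320.4 253.1  87.8 107.1]
side left_knob 0.82 [260.9 234.9  89.5  82.7]
side right_knob 0.85 [275.4 186.9  69.5  33.7]
side gold_tin 0.86 [320.1  90.7  19.3  26.9]
16.9 [ 0.4616 -0.304   0.3648] [[-0.0, 0.1, 0.995], [0.0, 0.995, -0.1], [-1.0, 0.0, -0.0]] [ 0.1 -0.2 -1.2] 0.49836499210570145
tool y,z: -0.0042601050488059716 0.0007882632414085989
ring side 104 ((0.46012458205223083, -0.30622658133506775), 0.04280228912830353)
```

View pics/side8.png

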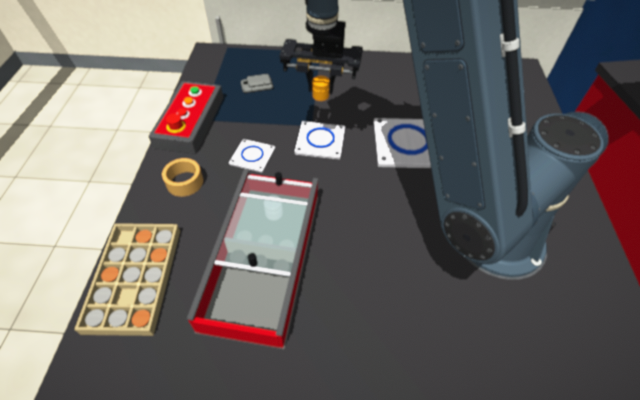

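View pics/wrist8.png

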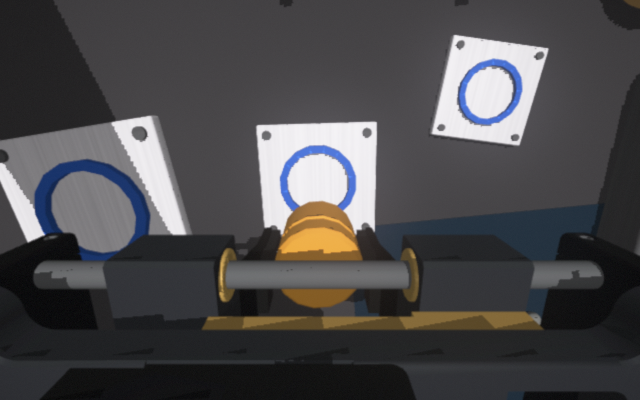

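The middle-sized ring (318,180 in the wrist view, 320,137 in the side view) is under the tin. I'll nudge −3 mm in tool y and descend.

```bash
python3 -m crank '[{"offset":[0.015,-0.003,0],"spin":0},{"offset":[0.025,0,0],"spin":0},{"offset":[0.03,0,0],"spin":0},{"offset":[0.03,0,0],"spin":0},{"offset":[0.023,0,0],"spin":0},{"offset":[0.012,0,0],"spin":0},{"offset":[0.006,0,0],"spin":0},{"offset":[0.004,0,0],"spin":0},{"offset":[0.003,0,0],"spin":0},{"offset":[0.002,0,0],"spin":0},{"offset":[0.001,0,0],"spin":0},{"offset":[0,0,0],"spin":0}]'
python3 look.py 9 wrist side
```

```text
time_s: 18.1
position: [0.4612, -0.3078, 0.2142]
tcp_rot: [[0.001, 0.101, 0.995], [-0.001, 0.995, -0.101], [-1.0, -0.0, 0.001]]
force: [0.2, -0.6, -1.5]
opening: 0.498
wrist gold_tin 0.88 [321.6 253.2  88.1 109.9]
side left_knob 0.75 [261.6 235.2  90.8  80.7]
side left_knob 0.24 [320.2 140.2  50.2  41.2]
side right_knob 0.85 [276.7 187.4  71.4  35.7]
18.5 [ 0.4611 -0.3078  0.2138] [[0.0, 0.101, 0.995], [-0.0, 0.995, -0.101], [-1.0, -0.0, 0.0]] [-0.5 -0.9 -1.8] 0.5021077709504136
```

View pics/wrist9.png

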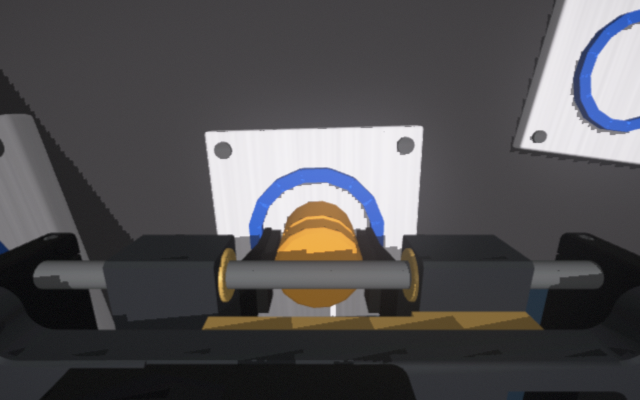

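View pics/side9.png

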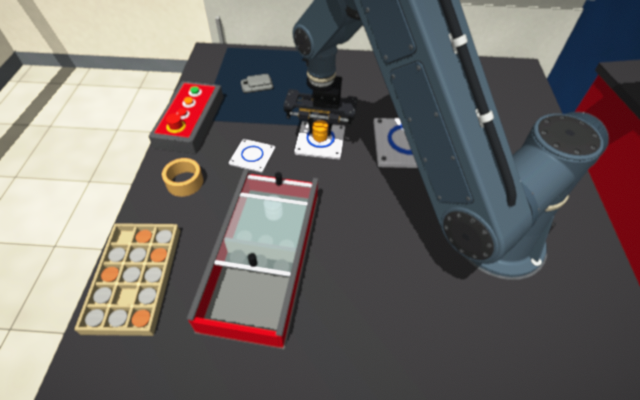

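The tin is centred between the ring's sides (318,253), about 3 mm above the floor. I'll lower it slowly to contact.

```bash
python3 -m crank '[{"offset":[0.001,0,0],"spin":0},{"offset":[0.001,0,0],"spin":0},{"offset":[0.0005,0,0],"spin":0},{"offset":[0,0,0],"spin":0},{"offset":[0,0,0],"spin":0}]'
python3 -m crank '[{"offset":[0.0005,0,0],"spin":0},{"offset":[0,0,0],"spin":0},{"offset":[0,0,0],"spin":0}]'
```

```text
time_s: 19.0
position: [0.4611, -0.3077, 0.2112]
tcp_rot: [[-0.0, 0.101, 0.995], [0.0, 0.995, -0.101], [-1.0, 0.0, -0.0]]
force: [-0.1, 0.9, -0.7]
opening: 0.501
time_s: 19.3
position: [0.4611, -0.3078, 0.211]
tcp_rot: [[0.0, 0.101, 0.995], [-0.0, 0.995, -0.101], [-1.0, -0.0, 0.0]]
force: [-0.6, 0.4, 1.6]
opening: 0.5
```

Fz went from −1.2 to +1.6 N, so the tin is resting on the floor. Release, then retreat.

```bash
python3 -m crank '[{"offset":[0,0,0],"spin":0},{"offset":[0,0,0],"spin":0},{"offset":[0,0,0],"spin":0},{"offset":[0,0,0],"spin":0},{"offset":[-0.005,0,0],"spin":0},{"offset":[-0.015,0,0],"spin":0},{"offset":[-0.03,0,0],"spin":0},{"offset":[-0.03,0,0],"spin":0},{"offset":[-0.03,0,0],"spin":0},{"offset":[-0.02,0,0],"spin":0},{"offset":[-0.01,0,0],"spin":0},{"offset":[0,0,0],"spin":0}]' 0.075
python3 look.py 10 wrist side
python3 - <<'E'
from h import *
p=dict(np.load("wrist10.npz")); W=cloud(p); z=W[...,2]
k=W[(z>.055)&(z<.066)&(abs(W[...,0]-.461)<.05)&(abs(W[...,1]+.308)<.05)]; print(len(k),k.mean(0),cv2.minEnclosingCircle(k[:,:2].astype(np.float32)),np.std(k[:,2]))
im=p["pixels"]; hsv=cv2.cvtColor(im,cv2.COLOR_BGR2HSV)
b=((hsv[...,0]>100)&(hsv[...,0]<125)&(hsv[...,1]>130)&(hsv[...,2]>100))&(abs(W[...,0]-.461)<.06)&(abs(W[...,1]+.308)<.06)
k=W[b&(z>.012)&(z<.024)]; print("ring",len(k),cv2.minEnclosingCircle(k[:,:2].astype(np.float32)))
E
```

```text
time_s: 20.5
position: [0.4613, -0.3079, 0.3522]
tcp_rot: [[0.002, 0.101, 0.995], [-0.002, 0.995, -0.101], [-1.0, -0.002, 0.003]]
force: [-0.1, 0.5, 0.2]
opening: 0.861
wrist gold_tin 0.96 [318.3 189.2  44.2  54.7]
side left_knob 0.61 [262.1 234.3  87.7  79.6]
side left_knob 0.33 [321.2 142.   51.9  42.4]
side right_knob 0.85 [276.5 188.6  68.7  33.3]
side gold_tin 0.8 [320.6 133.7  15.7  18.8]
20.9 [ 0.461  -0.3077  0.3498] [[-0.001, 0.101, 0.995], [0.001, 0.995, -0.101], [-1.0, 0.001, -0.001]] [ 0.8  0.3 -0.3] 0.8612932674452605
1652 [ 0.46032516 -0.30548704  0.05949417] ((0.4601583480834961, -0.3064780831336975), 0.021983584389090538) 0.0008759660748154259
ring 1356 ((0.45895910263061523, -0.3069908320903778), 0.04208835959434509)
```

View pics/wrist10.png

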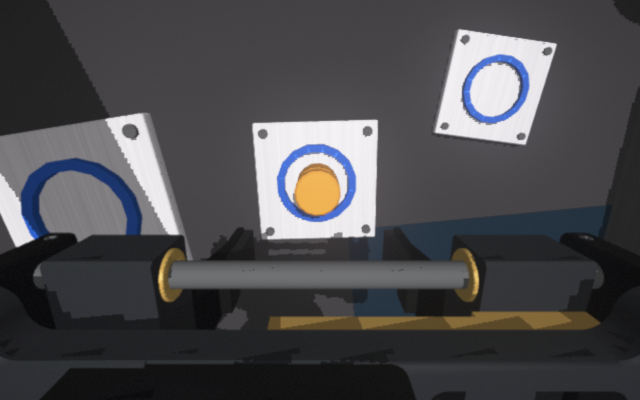

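View pics/side10.png

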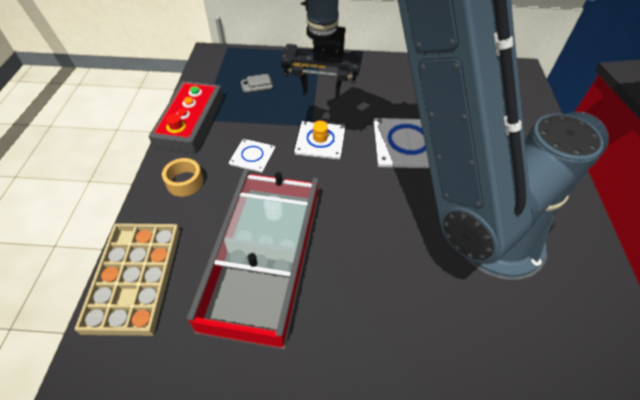

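The tin stands upright: its top measures 59.5 mm against 60 expected, and it is level. It sits about 1 mm off the ring centre (OD measured 84 mm, so it is the middle jig). The right door is shut and the left is open.

```bash
python3 -c "
from rig import bot
print(bot.hand_in())"
```

```text
the job is handed in; nothing more can be done
None
```

The gold tin now stands upright inside the blue ring of the middle-sized marking jig, and the job is handed in at about 21 s of the 48 s allowed.

- **Doors:** The gold tin was in the left compartment. The right door started about 10 mm ajar, so I pushed it shut first (gap under 0.5 mm measured). Then I slid the left door about 120 mm open and left it there.
- **Tin:** I gripped it with the jaws across the case, lifted it clear, carried it over and lowered it until the wrist force showed contact. Then I released it and backed off.
- **Last checks:** The tin top was at 59.5 mm (60 expected) and level, with its axis about 1 mm from the ring centre. The ring measured 84 mm outside, which matches the middle size. The gripper was well clear.
- **Disagreements:** The cameras differed by about 2–3 mm on the ring centre, well inside the 12 mm clearance. My first move command was refused over a missing field and moved nothing. The network gave a few low-confidence false labels, such as "left_knob" on the jig, which I ignored.

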